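Shut the disc cabinet

ROBOT

A 6-joint arm with a two-finger parallel gripper is mounted at the origin on the work surface. World frame = base frame: x ahead of the robot, y to its left, z up, the work surface at z = 0. Lengths are in mm, angles in degrees, forces in N, time in s.
With the tool pointing down it reaches from about 350 to 850 mm from the base axis. Payload 8.1 kg.
Tool frame: the origin (TCP) lies at the very end of the fingers, on their centre line; the grasp point (between the pads) lies 19 mm behind it; z points along the fingers, y is the direction in which the jaws open and shut (so a half turn about z gives the same grasp; the last joint's range is limited). The gripper opens to 85 mm and grips with 20 to 120 N. Pads are 22 mm wide; open, the fingers measure 114 mm over their backs; the gripper's body (76 mm by 85 mm) begins 54 mm behind the grasp point. The pads swing forward as they close: fully open they stand 13 mm farther back than shut.
Start: joints at [71.711, 7.471, 85.268, -0, 87.261, -4.893], TCP at [138.983, 583.686, 231.292] pointing down, gripper open.
Joint ranges: [-169.43, 169.43], [-51.17, 129.36], [1.28, 143.12], [-76.62, 256.62], [0, 156.53], [-152.29, 152.29]. Speed limits (degrees/s): [136.94, 136.94, 159.86, 180, 180, 180].

INTERFACE

Orientations are given as [roll, pitch, yaw] about the fixed x, y, z axes, in that order (R = Rz(yaw) Ry(pitch) Rx(roll)).
In Python, from bench import r gives the robot as it stands.
- The arm moves only by the shell command python3 -m jog 'ROWS' [OPENING] [FORCE]. ROWS is JSON, a list of rows, each a list of 6 numbers: the shift along the tool's x, y, z normalised to -1 to 1, where 1 is 0.25 m, then the turn, a rotation vector about the tool's x, y, z normalised to -1 to 1, where 1 is pi rad. In form: [[x, y, z, ax, ay, az], ...]. A call has 1 to 10 rows; each row is the pose to reach, as a shift and turn from the pose commanded when the call began, along the tool's axes at that moment, turning the shorter way round; what a row does not reach only later rows make up. A row lasts 1/10 s, in which the tool goes at most 50 mm and 8.59 degrees, less where a joint would pass 70% of its speed; a pose out of reach is approached as far as the arm can. A call with a number of a shift or a turn outside -1 to 1 is refused whole. A call with a gripper value outside its range is refused whole. OPENING is the opening, from 0 (shut) to 1 (fully open), set as the call begins (- or left out, the last holds). The fingers move at their own pace and stop on an object; FORCE is the grip in N (left out, the last holds). Time passes only in rows, so rows that repeat a pose let the fingers close. It gives the time, the measured TCP pose, the force and the opening at its end, in the units of the state.
- r.sense(): the state, without advancing time (a new reading comes with each control period).
- r.snapshot(name): name is "scene" or "top" or "wrist"; returns a dict with "pixels" (400x640x3 uint8, red, green, blue), "intrinsics" (3x3 intrinsics, pixels), "extrinsics" (4x4, takes a point from camera to world coordinates). Camera axes: x right, y down, z forward; pixel columns grow to the right and rows downward; lengths in mm; the calibration is good to about 2 mm. A picture is of the moment at which its call begins. There is no depth.
- r.hand_in(): hands the job in, once; it reports no verdict.
The state is a dict: "time": time; "joint_pos": joint angles; "qd": joint speeds; "joint_efforts": joint torques, N m; "tool_pos": TCP position; "tcp_rot": TCP orientation; "ft_force": force on the tool from outside, world axes, zero at the start; "wrist_torque": the same for the moment, N m; "finger_gap": finger opening in mm.
Only numpy, scipy, OpenCV 4.12 (cv2) and the standard library are available. Lean on these libraries where they do the work, as an engineer would, in place of code of your own. Each camera call takes 0.05 s, during which the arm holds its last target.

TASK

One boxed disc case is sticking out of the small grey cabinet. With the cabinet door still open, push that case fully home; then swing the door shut and press it, gently and without slamming or forcing it, until its sprung latch has snapped in behind the keeper, so that the door stays shut when you let go. Leave the things standing around it alone.

Things in the scene. Friction and masses are not known exactly. Their poses are not given: they have to be found in the camera images.
- cabinet_front (a point): Small grey steel cabinet, fixed: middle of its front plane at its top (172 mm over the table). x points into it, square to its front (roughly to the robot's left); y to its hinge side (nearer the robot), z up. It reaches 118 mm to +y, 135 to -y, 190 back. Its open bay: y -90 to +17 mm, 150 high; at its hinge end a fixed row of slim cases. Two 12 mm rubber buffers stand up to 26 mm out at y -84.
- bay_home (a point): Middle of the bay's home line, 12 mm over the table (the cabinet's floor), y -36 mm and x -2 mm of cabinet_front, same axes. A case is home when its front is on this line (its x here is 0), at any y in the bay: it then rests against a stop at its back and stands 2 mm proud of the cabinet's front plane.
- case_front (a point): Boxed case: upright black plastic box with a paper spine, 142 deep (x), 26 wide (y), 125 mm tall, 0.18 to 0.35 kg. This point is the middle of the lower edge of its front (spine) face, 12 mm over the table; x points along its depth into the cabinet, z up. It stands free on the cabinet's floor in the bay, sliding on it, a little askew, its front 25 to 45 mm short of home.
- door (a joint): Angle (rad) about the upright hinge; grows as the door opens, to 1.65. A light spring (2 N at door_push when nearly shut) rests it at 1.2 to 1.6; unlatched it swings open again. It shuts onto rubber buffers (8 N per mm at door_push). How deep keeper and buffers sit was set by hand and is not measured: latched it reads between -0.06 and 0.045. Over 22 N is forcing it.
- door_hinge (a point): On the door's upright hinge axis, 140 mm over the table; 24 mm before the front plane (-x) and 107 mm to +y of cabinet_front. The door is a grey panel 12 mm thick, the axis in its mid-thickness plane, reaching from 7 to 197 mm from the axis; lower edge 14, top edge 164 mm over the table.
- door_push (a point): A good place to press on: a point on the door's outer face, 140 mm over the table, 162 mm from the hinge axis (35 mm from the free edge), above the latch. It swings with the door; x points square through the door from its outer to its inner face (the way to push), y along the door to the hinge, z up.
- latch (a joint): How far (m) the bevelled bolt is pressed in: 0 sprung out, at most 0.011. Riding over the keeper it goes in 7 mm (8 to 14 N at door_push), then springs back to 0, 1 to 2 mm into the buffers. Dark housing on the door's outer face at the free edge, 42 mm tall about 75 mm over the table, 27 out; the bolt sticks out 12 mm past the edge. The steel keeper is beside it on the cabinet.
- mug: White mug, 80 mm across, 90 mm tall, standing on the table. Origin under its centre. To be left alone.
- disc_stack: Stack of disc cases, 125 x 142 x 44 mm, on the table. Origin under its centre. To be left alone.
- pen_pot: Black pen pot, 70 mm across, 95 mm tall with pens up to 155 mm, on the table. Origin under its centre. To be left alone.
Not all that is in view belongs to the job. What is shaped like the part that bears case_front but red is not meant.

How it is judged:
By the outcome, as a careful person would: the job done as asked, in the order asked, and still so for the second after the job is handed in, with the robot touching nothing.
It also fails if it takes over 64 s, if anything falls off the work surface, if the arm or the gripper's body presses on something with over 40 N, if the wrist force passes 120 N, or if a joint passes its speed limit or range.

## Working session

There is one attempt and no reset: what is moved stays moved. The work goes in short steps, Python scripts to look and compute and a shell command to move; the robot and the scene stay as the last step left them, time stands still between calls to the robot, and variables do not carry over. Pictures are saved under pics/ and viewed, and the job is handed in when it is done.

```bash
ls; mkdir -p pics; python3 - <<'E'
from bench import r
import cv2
print(r.sense())
for n in ["scene","top","wrist"]:
    s=r.snapshot(n); cv2.imwrite(f"pics/{n}0.png",s["pixels"][:,:,::-1]); print(n,s["intrinsics"],s["extrinsics"])
E
```

```text
pics
{'time': 0.0, 'joint_pos': array([ 7.17137866e+01,  7.51523834e+00,  8.53309455e+01,  5.44700583e-04,
        8.72595537e+01, -4.89316441e+00]), 'qd': array([-0.01856562,  0.01976094, -0.02668702,  0.03113814,  0.03137267,
        0.06297599]), 'joint_efforts': array([ 2.66584226e-03, -5.69408834e+01, -5.00549591e+01,  1.08050128e-05,
        1.49672624e-02,  4.32974147e-06]), 'tool_pos': array([138.78091905, 583.16469914, 230.22708615]), 'tcp_rot': array([-1.79894694e+02, -9.56124727e-03,  1.66606916e+02]), 'ft_force': array([-0.15349008,  0.27116808,  0.08809053]), 'wrist_torque': array([ 0.03597091, -0.01154756,  0.00863091]), 'finger_gap': 85.4253644898474}
scene [[396.37718636   0.         312.2853269 ]
 [  0.         396.37718636 196.92044145]
 [  0.           0.           1.        ]] [[ 2.81109767e-01  8.21857110e-01 -4.95508012e-01  1.18149583e+03]
 [ 9.59604147e-01 -2.47023360e-01  1.34682370e-01 -1.69799265e+02]
 [-1.17123902e-02 -5.13352073e-01 -8.58098170e-01  1.22193243e+03]
 [ 0.00000000e+00  0.00000000e+00  0.00000000e+00  1.00000000e+00]]
top [[416.14444325   0.         312.22367446]
 [  0.         416.14444325 204.55363215]
 [  0.           0.           1.        ]] [[ 2.06551618e-02 -9.97826689e-01  6.25720554e-02  4.89700202e+02]
 [-9.99780556e-01 -2.03958640e-02  4.77995752e-03  8.35341432e+00]
 [-3.49335805e-03 -6.26570551e-02 -9.98029003e-01  1.26440621e+03]
 [ 0.00000000e+00  0.00000000e+00  0.00000000e+00  1.00000000e+00]]
wrist [[331.21847651   0.         319.15696996]
 [  0.         331.21847651 207.82908988]
 [  0.           0.           1.        ]] [[ 2.31917546e-01  9.27377592e-01  2.93572911e-01  6.45210224e+01]
 [ 9.72733690e-01 -2.20529217e-01 -7.18055224e-02  6.00618967e+02]
 [-1.84942820e-03  3.02221222e-01 -9.53236021e-01  3.73817195e+02]
 [ 0.00000000e+00  0.00000000e+00  0.00000000e+00  1.00000000e+00]]
```

View pics/scene0.png

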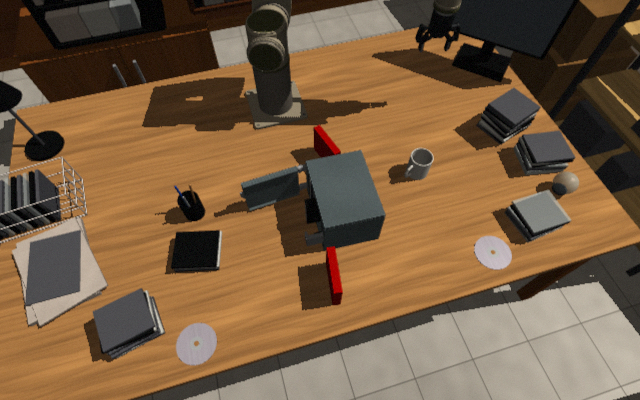

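View pics/top0.png

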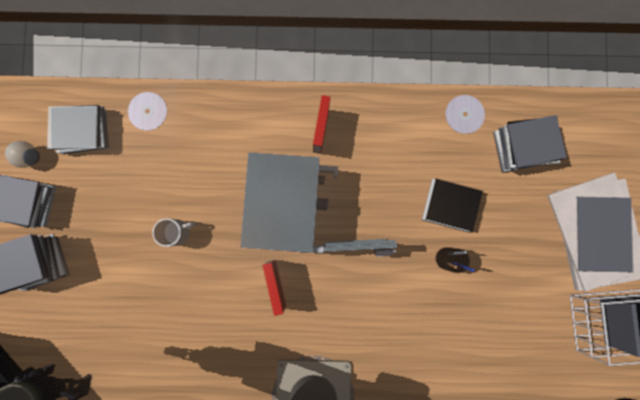

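View pics/wrist0.png

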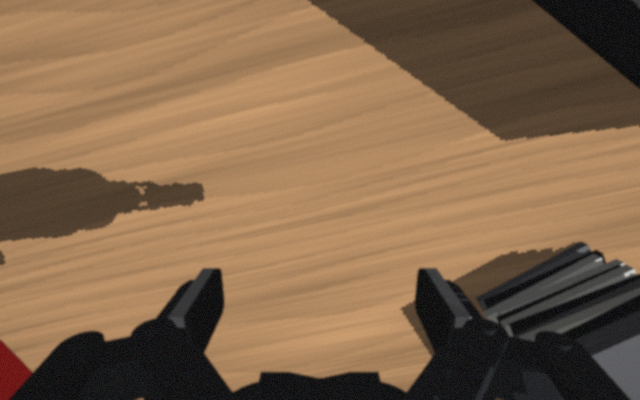

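```bash
python3 - <<'E'
import cv2
a=cv2.imread("pics/top0.png")[140:270,230:420]; cv2.imwrite("pics/t1.png",cv2.resize(a,None,fx=4.2,fy=4.2,interpolation=cv2.INTER_CUBIC))
a=cv2.imread("pics/scene0.png")[140:260,230:390]; cv2.imwrite("pics/s1.png",cv2.resize(a,None,fx=5,fy=5,interpolation=cv2.INTER_CUBIC))
E
```

```text
(no output)
```

View pics/t1.png

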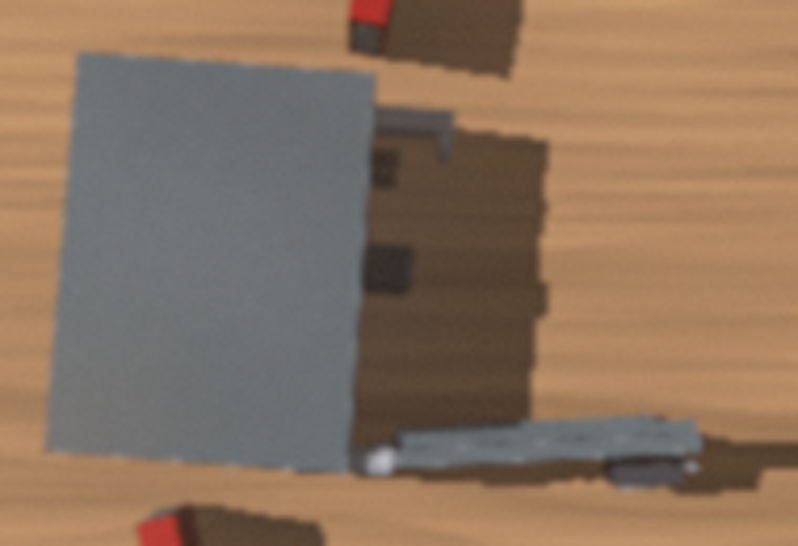

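View pics/s1.png

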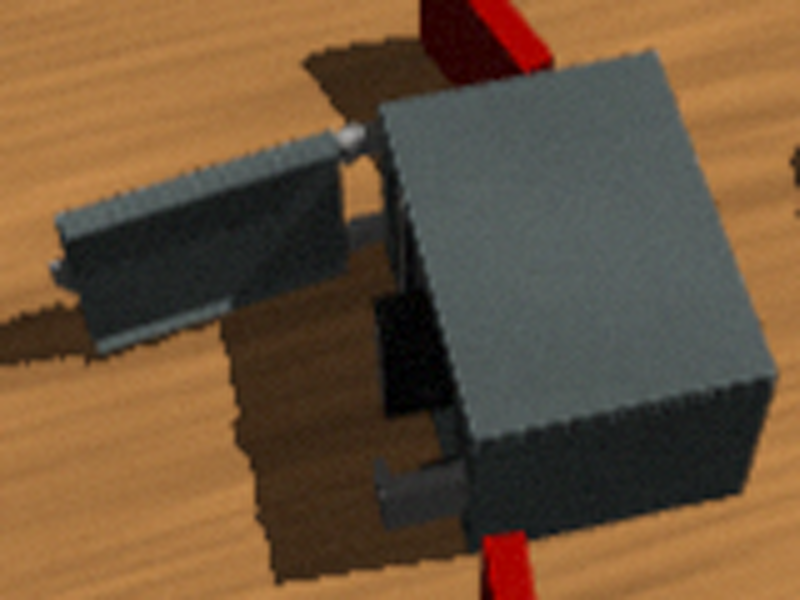

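```bash
cat > h.py <<'E'
import numpy as np, cv2
from bench import r
K=dict(top=(np.array([[416.14444325,0,312.22367446],[0,416.14444325,204.55363215],[0,0,1]]),np.array([[2.06551618e-02,-9.97826689e-01,6.25720554e-02,489.700202],[-9.99780556e-01,-2.03958640e-02,4.77995752e-03,8.35341432],[-3.49335805e-03,-6.26570551e-02,-9.98029003e-01,1264.40621],[0,0,0,1]])),
scene=(np.array([[396.37718636,0,312.2853269],[0,396.37718636,196.92044145],[0,0,1]]),np.array([[2.81109767e-01,8.21857110e-01,-4.95508012e-01,1181.49583],[9.59604147e-01,-2.47023360e-01,1.34682370e-01,-169.799265],[-1.17123902e-02,-5.13352073e-01,-8.58098170e-01,1221.93243],[0,0,0,1]])))
def px2w(cam,u,v,z):
    k,T=K[cam] if isinstance(cam,str) else cam
    d=T[:3,:3]@np.linalg.inv(k)@[u,v,1]; t=(z-T[2,3])/d[2]
    return T[:3,3]+t*d
def w2px(cam,p):
    k,T=K[cam] if isinstance(cam,str) else cam
    q=k@(T[:3,:3].T@(np.array(p)-T[:3,3])); return q[:2]/q[2]
E
python3 - <<'E'
from h import *
np.set_printoptions(precision=1,suppress=True)
def t(x,y,z): return px2w("top",230+x/4.2-.4,140+y/4.2-.4,z)
def s(x,y,z): return px2w("scene",230+x/5-.4,140+y/5-.4,z)
for n,c in dict(BL=(78,53),FL=(375,73),FR=(352,470),BR=(47,450)).items(): print(n,t(*c,172)[:2])
for n,c in dict(BL=(775,375),FL=(472,440),FR=(380,104),BR=(655,52)).items(): print('s',n,s(*c,172)[:2])
print('case', t(412,246,137),t(409,294,137)); print('s case', s(374,297,137),s(387,416,12))
print('door', t(398,432,164),t(398,465,164),t(697,422,164),t(700,450,164)); print('hinge',t(380,460,164))
print('s door', s(58,213,164),s(66,240,164),s(335,132,164),s(338,158,164))
E
```

```text
BL [693.8 186.3]
FL [684.8  -1.5]
FR [435.4   8. ]
BR [443.8 198.1]
s BL [697.  185.4]
s FL [686.3  -1.6]
s FR [435.5  13.2]
s BR [447.3 199.4]
case [578.6 -27.9 137. ] [547.5 -26.5 137. ]
s case [555.2 -25.7 137. ] [576.7 -26.3  12. ]
door [459.3 -20.4 164. ] [438.7 -20.8 164. ] [ 469.5 -207.7  164. ] [ 452.  -209.7  164. ]
hinge [441.6  -9.5 164. ]
s door [ 452.8 -205.5  164. ] [ 474.4 -204.6  164. ] [443.  -19.7 164. ] [463.4 -23.3 164. ]
```

```bash
cat >> h.py <<'E'
from scipy.spatial.transform import Rotation as R
np.set_printoptions(precision=3,suppress=True)
CF=np.array([552,4.9,0]); TH=87.1
cx=np.array([np.cos(np.radians(TH)),np.sin(np.radians(TH)),0]); cy=np.array([-cx[1],cx[0],0])
def c2w(x,y,z): return CF+x*cx+y*cy+np.array([0,0,z])
def w2c(p): p=np.array(p)-CF; return np.array([p@cx,p@cy,p[2]])
def tilt(yaw,a):  # tool z = sin a * forward - cos a*up, tool x forward
    M=R.from_euler('z',yaw,degrees=True)*R.from_euler('x',180,degrees=True)
    return M*R.from_euler('y',a,degrees=True)
def row(p,rot,cur=None):
    s=r.sense() if cur is None else cur
    C=R.from_euler('xyz',s['tcp_rot'],degrees=True)
    d=C.inv().apply(np.array(p)-s['tool_pos'])/250; a=(C.inv()*rot).as_rotvec()/np.pi
    return np.r_[d,a]
def st():
    s=r.sense(); print(s['time'],'pos',s['tool_pos'],'c',w2c(s['tool_pos']),'rpy',s['tcp_rot'],'F',s['ft_force'],'gap',s['finger_gap'],'q',s['joint_pos'])
E
python3 - <<'E'
from h import *
print(tilt(87.1,0).as_euler('xyz',degrees=True), tilt(87.1,35).apply([0,0,1]))
p=c2w(-85,-13.6,290);print(p); print(row(p,tilt(87.1,0)))
E
```

```text
[-180.     0.    87.1] [ 0.029  0.573 -0.819]
[561.282 -80.679 290.   ]
[-2.259 -2.192 -0.235 -0.     0.     0.442]
```

```bash
python3 -m jog '[[-0.1,-0.1,-0.2,0,0,0],[-0.75,-0.73,-0.25,0,0,0.15],[-0.75,-0.73,-0.25,0,0,0.15],[-0.75,-0.73,-0.25,0,0,0.15],[-0.75,-0.73,-0.25,0,0,0.15],[-0.75,-0.73,-0.25,0,0,0.15],[-0.75,-0.73,-0.25,0,0,0.15],[-0.75,-0.73,-0.25,0,0,0.15]]' 0; python3 -c "
from h import *
st();print(row(c2w(-85,-13.6,290),tilt(87.1,0)))"
```

```text
time: 0.95
tool_pos: [279.5, 362.3, 293.9]
tcp_rot: [180.0, -0.0, 139.5]
ft_force: [-1.7, 0.1, 0.2]
finger_gap: 0.0
0.95 pos [279.474 362.311 293.857] c [343.165 290.259 293.857] rpy [179.971  -0.017 139.483] F [-1.733  0.079  0.165] gap 0.0404078015824609 q [ 45.915 -16.063 101.166   0.019  94.869  -3.567]
[-2.008 -0.615  0.015  0.    -0.     0.291]
```

```bash
python3 -m jog '[[-1,-0.31,0,0,0,0.15],[-1,-0.31,0,0,0,0.15],[-1,-0.31,0,0,0,0.15],[-1,-0.31,0,0,0,0.15],[-1,-0.31,0,0,0,0.15],[-1,-0.31,0,0,0,0.15],[-1,-0.31,0,0,0,0.15]]' ; python3 -c "
from h import *
st();print(row(c2w(-85,-13.6,290),tilt(87.1,0)))"
```

```text
time: 1.65
tool_pos: [419.7, 141.2, 293.2]
tcp_rot: [-179.9, -0.0, 112.5]
ft_force: [-1.2, 0.3, 0.0]
finger_gap: -0.1
1.65 pos [419.749 141.194 293.207] c [129.429 138.977 293.207] rpy [-179.931   -0.025  112.482] F [-1.208  0.286  0.019] gap -0.09788036166155295 q [ 11.943 -18.379 103.094   0.012  95.357 -10.538]
[-1.037  0.184  0.012 -0.    -0.     0.141]
```

```bash
python3 -m jog '[[-1,0.18,0,0,0,0.141],[-1,0.18,0,0,0,0.141],[-1,0.18,0,0,0,0.141],[-1,0.18,0,0,0,0.141],[-1,0.18,0,0,0,0.141],[-1,0.18,0,0,0,0.141],[-1,0.18,0,0,0,0.141],[-1,0.18,0,0,0,0.141]]' ; python3 -c "
from h import *
st()
s=r.snapshot('wrist');cv2.imwrite('pics/w2.png',s['pixels'][:,:,::-1]);np.savez('w2.npz',k=s['intrinsics'],T=s['extrinsics'])
print(row(c2w(-100,-13.6,200),tilt(87.1,35)))"
```

```text
time: 2.45
tool_pos: [556.7, -69.3, 293.6]
tcp_rot: [-180.0, -0.1, 87.4]
ft_force: [0.3, 0.3, 0.9]
finger_gap: -0.1
2.45 pos [556.728 -69.345 293.596] c [-73.911  -8.478 293.596] rpy [-179.958   -0.053   87.357] F [0.253 0.347 0.921] gap -0.09015639270958435 q [-12.366   0.452  86.161   0.045  93.438  -9.72 ]
[-0.105  0.02   0.376 -0.     0.194  0.001]
```

View pics/w2.png

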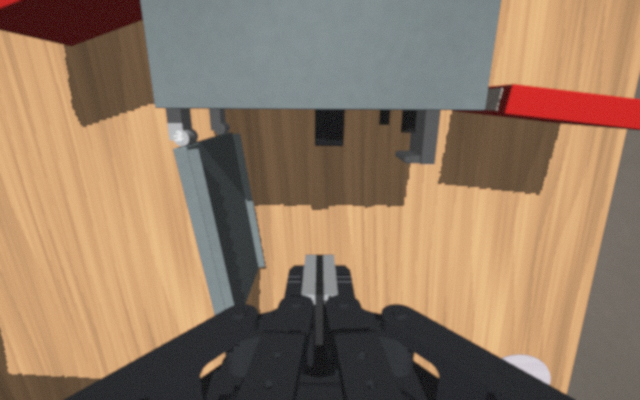

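```bash
python3 - <<'E'
from h import *
d=np.load('w2.npz');cam=(d['k'],d['T'])
for n,u,v,z in [('FR',157,107,172),('FL',490,109,172),('c1',316,145,137),('c2',344,145.5,137),('hinge',181,135,164),('keeperend',434,162,96),('doorin top hinge',220,135,164)]:
    p=px2w(cam,u,v,z);print(n,p,w2c(p))
E
```

```text
FR [436.891   9.958 172.   ] [ -0.772 115.218 172.   ]
FL [691.826  -3.345 172.   ] [  -1.161 -140.064  172.   ]
c1 [556.606 -28.601 137.   ] [-33.225  -6.295 137.   ]
c2 [581.674 -30.208 137.   ] [-33.562 -31.413 137.   ]
hinge [448.337 -12.347 164.   ] [-22.47  102.658 164.   ]
keeperend [677.113 -56.506  96.   ] [ -54.998 -128.059   96.   ]
doorin top hinge [479.849 -13.809 164.   ] [-22.336  71.112 164.   ]
```

```bash
sed -i 's/CF=np.array(\[552,4.9,0\])/CF=np.array([554,4.2,0])/' h.py; python3 -c "
from h import *
print(row(c2w(-100,-14.5,200),tilt(87.1,35)), c2w(-31,-14.5,0))"
```

```text
[-0.107  0.032  0.376 -0.     0.194  0.001] [566.913 -27.494   0.   ]
```

```bash
python3 -m jog '[[-0.11,0.03,0.1,0,0.05,0],[-0.11,0.03,0.376,0,0.194,0],[-0.11,0.03,0.376,0,0.194,0],[-0.11,0.03,0.376,0,0.194,0],[-0.11,0.03,0.376,0,0.194,0],[-0.11,0.03,0.376,0,0.194,0],[-0.11,0.03,0.376,0,0.194,0]]' ; python3 -c "
from h import *
st()
print(row(c2w(-85,-14.5,65),tilt(87.1,35)))"
```

```text
time: 3.2
tool_pos: [563.8, -98.6, 201.4]
tcp_rot: [179.8, -34.7, 87.4]
ft_force: [0.7, -0.3, 0.3]
finger_gap: 0.0
3.2 pos [563.848 -98.589 201.431] c [-102.16   -15.035  201.431] rpy [179.839 -34.711  87.433] F [ 0.72  -0.342  0.308] gap 0.019470190901196935 q [-33.583  15.848  85.778  29.537  96.856 -32.239]
[-0.254 -0.003  0.488 -0.     0.002  0.002]
```

```bash
python3 -m jog '[[-0.25,0,0.488,0,0,0],[-0.25,0,0.488,0,0,0],[-0.25,0,0.488,0,0,0],[-0.25,0,0.488,0,0,0],[-0.25,0,0.488,0,0,0]]' ; python3 -c "
from h import *
st()
s=r.snapshot('wrist');cv2.imwrite('pics/w3.png',s['pixels'][:,:,::-1])
s=r.snapshot('scene');cv2.imwrite('pics/s3.png',cv2.resize(s['pixels'][100:300,170:450,::-1],None,fx=2.8,fy=2.8))
print(row(c2w(-45,-14.5,65),tilt(87.1,35)))"
```

```text
time: 3.7
tool_pos: [564.8, -80.1, 66.0]
tcp_rot: [179.9, -34.8, 87.4]
ft_force: [-0.0, -0.3, 0.3]
finger_gap: 0.1
3.7 pos [564.829 -80.075  66.018] c [-83.619 -15.079  66.018] rpy [179.895 -34.845  87.426] F [-0.025 -0.308  0.259] gap 0.12092356828003185 q [-32.153  23.677  91.445  30.003  84.576 -37.742]
[ 0.126 -0.008  0.101  0.001  0.001  0.002]
```

View pics/w3.png

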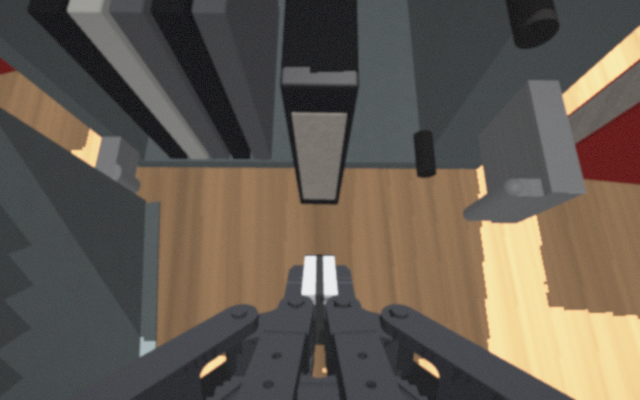

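View pics/s3.png

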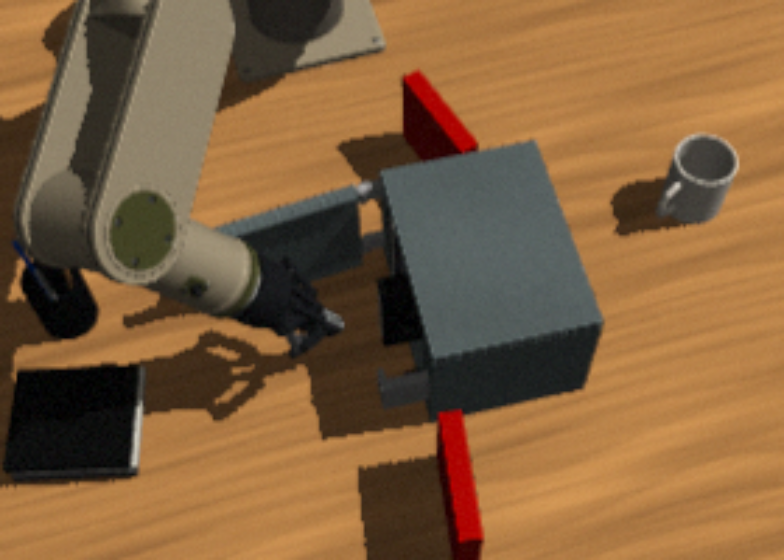

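```bash
python3 -m jog '[[0.033,0,0.023,0,0,0],[0.066,0,0.046,0,0,0],[0.098,0,0.069,0,0,0],[0.118,0,0.083,0,0,0],[0.131,0,0.092,0,0,0],[0.144,0,0.101,0,0,0],[0.157,0,0.11,0,0,0],[0.157,0,0.11,0,0,0]]' ; python3 -c "
from h import *
st()
s=r.snapshot('wrist');cv2.imwrite('pics/w4.png',s['pixels'][:,:,::-1])"
```

```text
time: 4.6
tool_pos: [566.3, -32.9, 63.9]
tcp_rot: [-180.0, -34.9, 87.2]
ft_force: [-0.1, 0.7, 0.4]
finger_gap: -0.2
4.6 pos [566.316 -32.942  63.889] c [-36.471 -14.18   63.889] rpy [-179.999  -34.925   87.228] F [-0.12   0.685  0.448] gap -0.23922910956912607 q [-28.317  21.358  94.752  31.44   82.002 -35.102]
```

View pics/w4.png

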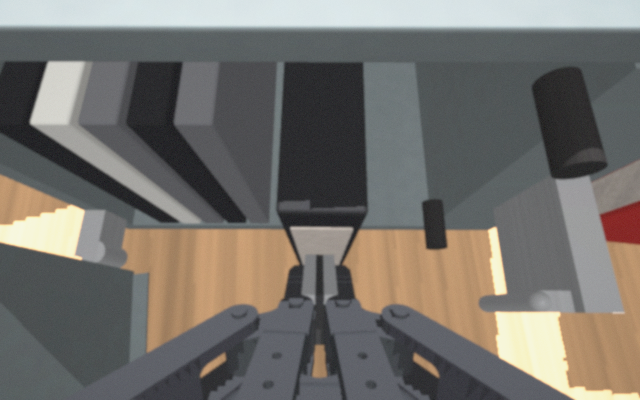

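```bash
python3 -m jog '[[0.008,0,0.006,0,0,0],[0.016,0,0.011,0,0,0],[0.025,0,0.017,0,0,0],[0.033,0,0.023,0,0,0],[0.041,0,0.029,0,0,0],[0.049,0,0.034,0,0,0],[0.057,0,0.04,0,0,0],[0.066,0,0.046,0,0,0],[0.066,0,0.046,0,0,0]]' ; python3 -c "
from h import *
st()
s=r.snapshot('wrist');cv2.imwrite('pics/w5.png',s['pixels'][:,:,::-1])"
```

```text
time: 5.55
tool_pos: [567.2, -12.6, 63.9]
tcp_rot: [-180.0, -34.9, 87.2]
ft_force: [-0.2, -0.6, -0.3]
finger_gap: 0.1
5.55 pos [567.156 -12.595  63.901] c [-16.108 -13.988  63.901] rpy [-179.984  -34.94    87.238] F [-0.205 -0.558 -0.339] gap 0.09151294351024374 q [-26.559  20.439  95.934  32.038  80.974 -33.894]
```

View pics/w5.png

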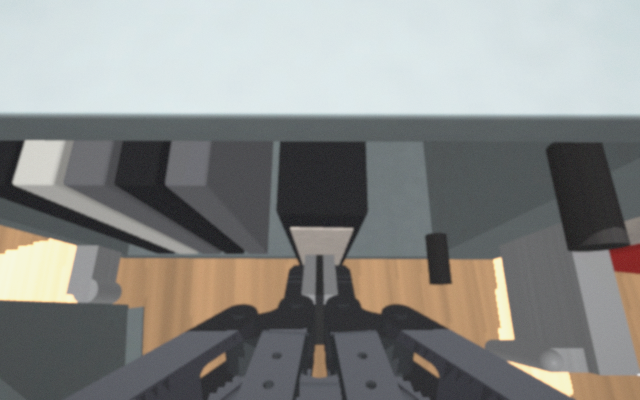

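```bash
python3 -m jog '[[0.005,0,0.003,0,0,0],[0.01,0,0.007,0,0,0],[0.015,0,0.01,0,0,0],[0.02,0,0.014,0,0,0],[0.02,0,0.014,0,0,0]]' ; python3 -m jog '[[0.003,0,0.002,0,0,0],[0.006,0,0.004,0,0,0],[0.006,0,0.004,0,0,0]]';  python3 -c "
from h import *
st()"
```

```text
time: 6.1
tool_pos: [567.6, -6.8, 64.0]
tcp_rot: [180.0, -34.9, 87.2]
ft_force: [-0.5, -0.3, -0.6]
finger_gap: 0.3
time: 6.4
tool_pos: [567.7, -5.9, 64.0]
tcp_rot: [180.0, -34.9, 87.2]
ft_force: [-0.9, -5.3, 0.4]
finger_gap: -0.0
6.4 pos [567.737  -5.879  63.962] c [ -9.371 -14.229  63.962] rpy [179.98  -34.852  87.222] F [-0.906 -5.268  0.415] gap -0.034670301358470074 q [-25.926  20.094  96.326  32.197  80.546 -33.412]
```

```bash
python3 -m jog '[[0.003,0,0.002,0,0,0],[0.006,0,0.004,0,0,0],[0.006,0,0.004,0,0,0]]';  python3 -c "
from h import *
st()
s=r.snapshot('wrist');cv2.imwrite('pics/w6.png',s['pixels'][:,:,::-1])"
```

```text
time: 6.7
tool_pos: [568.3, -5.7, 64.0]
tcp_rot: [179.9, -34.7, 87.2]
ft_force: [-1.2, -10.6, -0.2]
finger_gap: 0.1
6.7 pos [568.309  -5.721  64.006] c [ -9.185 -14.793  64.006] rpy [179.897 -34.706  87.207] F [ -1.167 -10.607  -0.194] gap 0.08193471011450047 q [-25.843  20.003  96.372  32.147  80.388 -33.299]
```

View pics/w6.png

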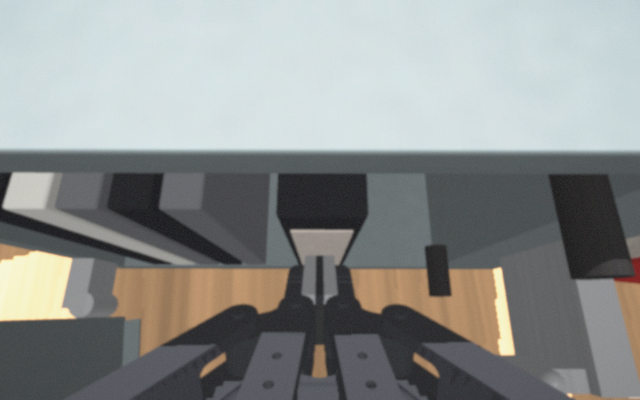

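Case is against its stop (10 N, no further motion). Back off and check.

```bash
python3 -m jog '[[-0.02,0,-0.014,0,0,0],[-0.14,0,-0.1,0,0,0],[-0.27,0,-0.19,0,0,0],[-0.27,0,-0.19,0,0,0],[-0.27,0,-0.19,0,0,0]]';  python3 -c "
from h import *
st()
s=r.snapshot('wrist');cv2.imwrite('pics/w7.png',s['pixels'][:,:,::-1]);np.savez('w7.npz',k=s['intrinsics'],T=s['extrinsics'])
print(row(c2w(-100,-14.5,260),tilt(87.1,0)))"
```

```text
time: 7.25
tool_pos: [563.8, -86.3, 64.2]
tcp_rot: [-180.0, -35.0, 87.1]
ft_force: [-0.9, 1.2, 0.0]
finger_gap: -0.3
7.25 pos [563.782 -86.348  64.227] c [-89.937 -14.35   64.227] rpy [-179.984  -34.968   87.125] F [-0.861  1.215  0.012] gap -0.3360473497208291 q [-32.756  24.124  91.128  29.925  84.772 -38.047]
[ 0.413  0.001 -0.667 -0.    -0.194  0.   ]
```

View pics/w7.png

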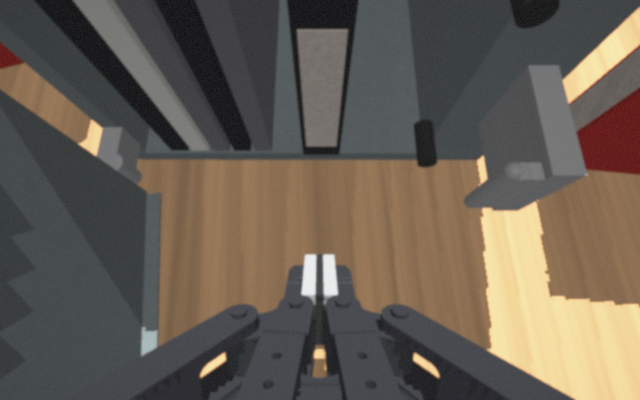

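```bash
python3 - <<'E'
from h import *
d=np.load('w7.npz');cam=(d['k'],d['T'])
im=cv2.imread('pics/w7.png')[110:180,250:450]; cv2.imwrite('pics/w7c.png',cv2.resize(im,None,fx=4,fy=4,interpolation=cv2.INTER_CUBIC))
for x in (-2,0,2): print(x,[w2px(cam,c2w(x,y,12)) for y in (-1.5,-27.5)], w2px(cam,c2w(x,-50,0)))
E
```

```text
-2 [array([299.981, 154.355]), array([336.408, 154.369])] [365.675 161.641]
0 [array([300.03 , 151.823]), array([336.366, 151.836])] [365.564 159.207]
2 [array([300.079, 149.303]), array([336.323, 149.316])] [365.454 156.786]
```

View pics/w7c.png

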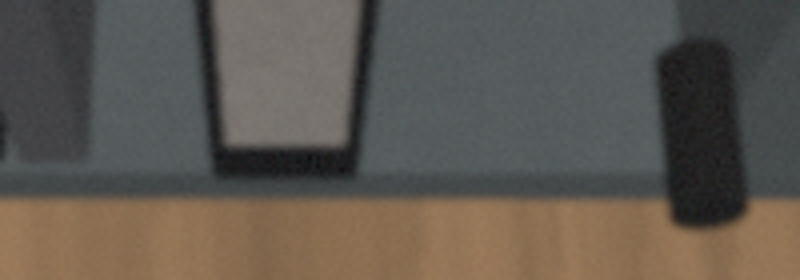

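```bash
cat >> h.py <<'E'
H=c2w(-24,107,0)
def door(phi,off,z,rho=162): # tool centre 'off' mm outside outer face; phi rad
    e=-cy*np.cos(phi)-cx*np.sin(phi); n=cx*np.cos(phi)-cy*np.sin(phi)
    return H+rho*e-(6+off)*n+np.array([0,0,z])
def dyaw(phi): return TH-np.degrees(phi)
E
python3 -m jog '[[0.2,0,-0.33,0,-0.1,0],[0.41,0,-0.667,0,-0.194,0],[0.41,0,-0.667,0,-0.194,0],[0.41,0,-0.667,0,-0.194,0],[0.41,0,-0.667,0,-0.194,0],[0.41,0,-0.667,0,-0.194,0],[0.41,0,-0.667,0,-0.194,0]]'
python3 - <<'E'
from h import *
st()
print(px2w('top',455,262,50),H)
s=r.snapshot('top');cv2.imwrite('pics/t8.png',cv2.resize(s['pixels'][140:290,230:490,::-1],None,fx=3,fy=3,interpolation=cv2.INTER_CUBIC))
p=door(1.433,45,260); print(p,door(1.433,0,164,197),door(1.433,-12,164,197)); print(row(p,tilt(dyaw(1.433),0)))
E
```

```text
time: 8.0
tool_pos: [562.2, -96.0, 257.8]
tcp_rot: [-179.8, -0.1, 87.3]
ft_force: [-0.2, -1.3, -0.4]
finger_gap: -0.2
8.0 pos [562.244 -95.971 257.817] c [-99.625 -13.301 257.817] rpy [-179.835   -0.118   87.313] F [-0.163 -1.292 -0.352] gap -0.19441433377677494 q [-14.889   2.502  87.771   0.081  89.913 -12.202]
[ 407.663 -402.587   50.   ] [445.923 -14.356   0.   ]
[ 409.222 -180.181  260.   ] [ 457.099 -211.13   164.   ] [ 469.053 -210.085  164.   ]
[-0.363 -0.594 -0.01  -0.002  0.     0.457]
```

View pics/t8.png

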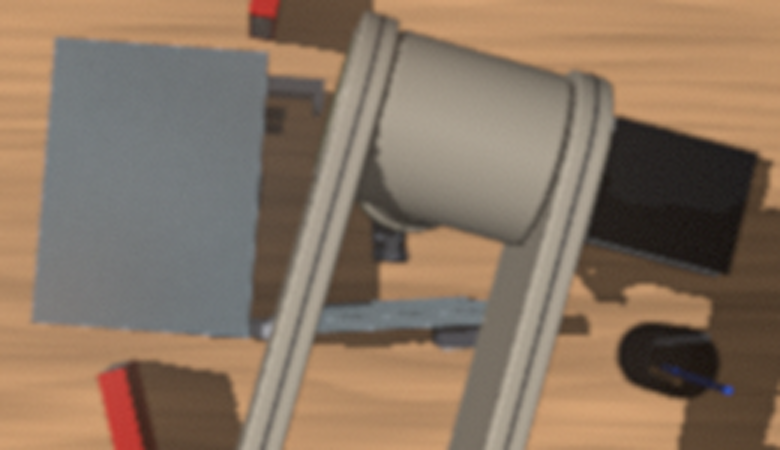

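```bash
python3 -m jog '[[-0.36,-0.59,0,0,0,0.457],[-0.36,-0.59,0,0,0,0.457],[-0.36,-0.59,0,0,0,0.457],[-0.36,-0.59,0,0,0,0.457],[-0.36,-0.59,0,0,0,0.457],[-0.36,-0.59,0,0,0,0.457],[-0.36,-0.59,0,0,0,0.457],[-0.36,-0.59,0,0,0,0.457],[-0.36,-0.59,0,0,0,0.457],[-0.36,-0.59,0,0,0,0.457]]'
python3 - <<'E'
from h import *
st()
s=r.snapshot('wrist');cv2.imwrite('pics/w9.png',s['pixels'][:,:,::-1]);np.savez('w9.npz',k=s['intrinsics'],T=s['extrinsics'])
print(row(door(1.433,45,122),tilt(dyaw(1.433),0)))
E
```

```text
time: 9.05
tool_pos: [410.3, -180.1, 257.3]
tcp_rot: [-179.8, 0.2, 4.5]
ft_force: [-0.7, 0.7, -0.0]
finger_gap: 0.0
9.05 pos [ 410.279 -180.12   257.254] c [-191.355  134.212  257.254] rpy [-179.8     0.19    4.52] F [-0.681  0.68  -0.031] gap 0.02618863992253291 q [-30.309 -16.987 105.689   0.056  91.568  55.172]
[-0.002  0.002  0.541 -0.001  0.001 -0.004]
```

View pics/w9.png

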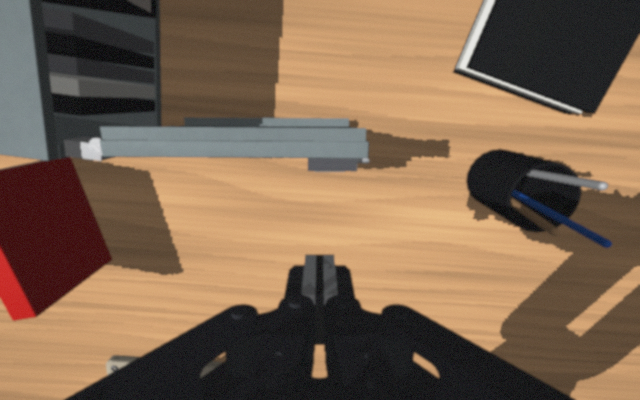

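```bash
python3 -m jog '[[0,0,0.15,0,0,0],[0,0,0.35,0,0,0],[0,0,0.54,0,0,0],[0,0,0.54,0,0,0],[0,0,0.54,0,0,0]]'
python3 - <<'E'
from h import *
st()
d=np.load('w9.npz');cam=(d['k'],d['T'])
for n,u,v in [('free out',368,158),('free in',368,127),('hin out',101,154),('hin in',101,127)]:
    p=px2w(cam,u,v,164);e=p-H;print(n,p,'rho',np.hypot(*e[:2]), 'ang',np.degrees(np.arctan2(e[1],e[0])))
print(door(1.433,0,164,197),door(1.433,-12,164,197))
E
```

```text
time: 9.6
tool_pos: [410.1, -179.7, 123.7]
tcp_rot: [-179.8, 0.2, 5.0]
ft_force: [0.6, -0.7, 1.0]
finger_gap: -0.0
9.6 pos [ 410.127 -179.67   123.749] c [-190.913  134.386  123.749] rpy [-179.837    0.192    4.966] F [ 0.592 -0.742  1.046] gap -0.04050380418531325 q [-30.242 -12.008 115.671   0.023  76.588  54.788]
free out [ 453.122 -212.243  164.   ] rho 198.01776709214084 ang -87.91659897903322
free in [ 474.558 -209.582  164.   ] rho 197.31522574781383 ang -81.65545970739973
hin out [440.903 -21.936 164.   ] rho 9.091775947317885 ang -123.51410974622802
hin in [459.917 -24.226 164.   ] rho 17.124947610442764 ang -35.19552685685266
[ 457.099 -211.13   164.   ] [ 469.053 -210.085  164.   ]
```

```bash
cat >> h.py <<'E'
def plan(lst,z=122):
    s=r.sense()
    print([[round(float(v),3) for v in row(door(p,o,z),tilt(dyaw(p),0),s)] for p,o in lst])
E
python3 - <<'E'
from h import *
plan([(1.433,32),(1.433,20),(1.433,14),(1.42,11),(1.39,11),(1.35,11),(1.30,11),(1.25,11),(1.2,11),(1.15,11)])
E
```

```text
[[0.048, 0.002, 0.007, -0.001, 0.001, -0.0], [0.096, 0.002, 0.007, -0.001, 0.001, -0.0], [0.12, 0.002, 0.007, -0.001, 0.001, -0.0], [0.141, 0.002, 0.007, -0.001, 0.001, -0.004], [0.16, 0.004, 0.006, -0.001, 0.001, -0.014], [0.186, 0.005, 0.006, -0.001, 0.001, -0.027], [0.219, 0.005, 0.006, -0.001, 0.001, -0.043], [0.251, 0.003, 0.006, -0.001, 0.001, -0.058], [0.284, -0.0, 0.006, -0.001, 0.001, -0.074], [0.316, -0.005, 0.006, -0.001, 0.001, -0.09]]
```

```bash
python3 -m jog '[[0.048,0.002,0.005,0,0,0],[0.096,0.002,0.005,0,0,0],[0.12,0.002,0.005,0,0,0],[0.141,0.002,0.005,0,0,-0.004],[0.16,0.004,0.005,0,0,-0.014],[0.186,0.005,0.005,0,0,-0.027],[0.219,0.005,0.005,0,0,-0.043],[0.251,0.003,0.005,0,0,-0.058],[0.284,0,0.005,0,0,-0.074],[0.316,-0.005,0.005,0,0,-0.09]]'
python3 - <<'E'
from h import *
st()
s=r.snapshot('wrist');cv2.imwrite('pics/w10.png',s['pixels'][:,:,::-1]);np.savez('w10.npz',k=s['intrinsics'],T=s['extrinsics'])
plan([(1.1,11),(1.05,11),(1.0,11),(.95,11),(.9,11),(.85,11),(.8,11),(.75,11),(.7,11),(.65,11)])
E
```

```text
time: 10.6
tool_pos: [491.2, -172.1, 124.9]
tcp_rot: [179.9, -0.1, 21.4]
ft_force: [-2.2, 1.5, 6.4]
finger_gap: 0.3
10.6 pos [ 491.16  -172.122  124.946] c [-179.275   53.839  124.946] rpy [179.938  -0.079  21.387] F [-2.184  1.492  6.424] gap 0.30340242452484173 q [-24.968  -0.522 104.938   0.015  75.484  43.641]
[[0.02, -0.004, 0.012, 0.0, -0.001, -0.014], [0.053, -0.002, 0.012, 0.0, -0.001, -0.03], [0.085, -0.003, 0.012, 0.001, -0.001, -0.046], [0.118, -0.005, 0.012, 0.001, -0.001, -0.062], [0.15, -0.009, 0.012, 0.001, -0.001, -0.078], [0.182, -0.014, 0.012, 0.001, -0.001, -0.093], [0.214, -0.021, 0.012, 0.001, -0.001, -0.109], [0.246, -0.029, 0.012, 0.001, -0.001, -0.125], [0.277, -0.04, 0.012, 0.001, -0.001, -0.141], [0.307, -0.051, 0.013, 0.001, -0.001, -0.157]]
```

View pics/w10.png

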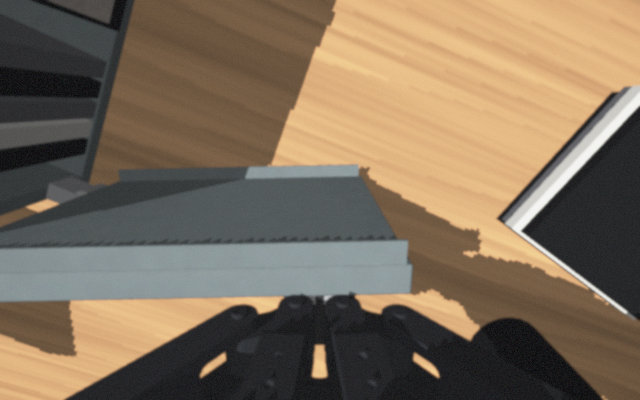

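```bash
python3 -m jog '[[-0.01,0,-0.02,0,0,0],[-0.01,0,-0.044,0,0,0],[0,0,-0.044,0,0,0]]'
python3 - <<'E'
from h import *
st()
plan([(1.13,11),(1.1,11),(1.05,11),(1.0,11),(.95,11),(.9,11),(.85,11),(.8,11),(.75,11),(.7,11)],134)
E
```

```text
time: 10.95
tool_pos: [490.3, -172.4, 135.7]
tcp_rot: [179.9, -0.0, 21.1]
ft_force: [-2.8, -1.3, 2.4]
finger_gap: 0.2
10.95 pos [ 490.25  -172.431  135.704] c [-179.631   54.732  135.704] rpy [179.932  -0.049  21.119] F [-2.76  -1.328  2.405] gap 0.16095326290398285 q [-25.023  -1.238 104.467  -0.012  76.688  43.86 ]
[[0.008, -0.004, 0.007, 0.0, -0.0, -0.007], [0.028, -0.003, 0.007, 0.0, -0.0, -0.016], [0.06, -0.002, 0.007, 0.0, -0.0, -0.032], [0.093, -0.003, 0.007, 0.0, -0.0, -0.048], [0.126, -0.005, 0.007, 0.0, -0.0, -0.064], [0.158, -0.009, 0.007, 0.0, -0.0, -0.08], [0.19, -0.015, 0.007, 0.0, -0.0, -0.096], [0.222, -0.022, 0.007, 0.0, -0.0, -0.112], [0.253, -0.031, 0.007, 0.0, -0.0, -0.128], [0.284, -0.041, 0.007, 0.0, -0.0, -0.144]]
```

```bash
python3 -m jog '[[0.008,-0.003,0,0,0,-0.007],[0.028,-0.003,0,0,0,-0.016],[0.06,-0.002,0,0,0,-0.032],[0.093,-0.003,0,0,0,-0.048],[0.126,-0.005,0,0,0,-0.064],[0.158,-0.009,0,0,0,-0.08],[0.19,-0.015,0,0,0,-0.096],[0.222,-0.022,0,0,0,-0.112],[0.253,-0.031,0,0,0,-0.128],[0.284,-0.041,0,0,0,-0.144]]'
python3 - <<'E'
from h import *
st()
s=r.snapshot('scene');cv2.imwrite('pics/s11.png',cv2.resize(s['pixels'][100:300,170:450,::-1],None,fx=2.8,fy=2.8))
s=r.snapshot('wrist');cv2.imwrite('pics/w11.png',s['pixels'][:,:,::-1])
plan([(.65,11),(.6,11),(.55,11),(.5,11),(.46,11),(.42,11),(.38,11),(.34,11),(.3,11),(.27,11)],135)
E
```

```text
time: 11.95
tool_pos: [552.6, -136.3, 134.0]
tcp_rot: [-179.9, 0.0, 47.3]
ft_force: [-1.2, -0.7, 1.1]
finger_gap: -0.2
11.95 pos [ 552.63  -136.335  133.972] c [-140.425   -5.742  133.972] rpy [-179.941    0.036   47.288] F [-1.214 -0.699  1.062] gap -0.175832429888249 q [-19.014   6.611  96.549  -0.009  76.909  23.701]
[[0.028, 0.006, -0.004, -0.0, -0.0, -0.015], [0.06, 0.007, -0.004, -0.0, -0.0, -0.03], [0.093, 0.006, -0.004, -0.0, -0.0, -0.046], [0.125, 0.004, -0.004, -0.0, -0.0, -0.062], [0.151, 0.001, -0.004, -0.0, -0.0, -0.075], [0.177, -0.003, -0.004, -0.0, -0.0, -0.088], [0.203, -0.008, -0.004, -0.0, -0.0, -0.1], [0.228, -0.014, -0.004, -0.0, -0.0, -0.113], [0.253, -0.021, -0.004, -0.0, -0.0, -0.126], [0.272, -0.027, -0.004, -0.0, -0.0, -0.135]]
```

View pics/w11.png

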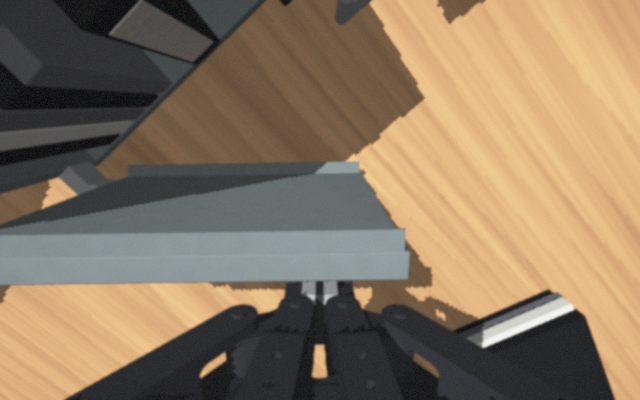

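View pics/s11.png

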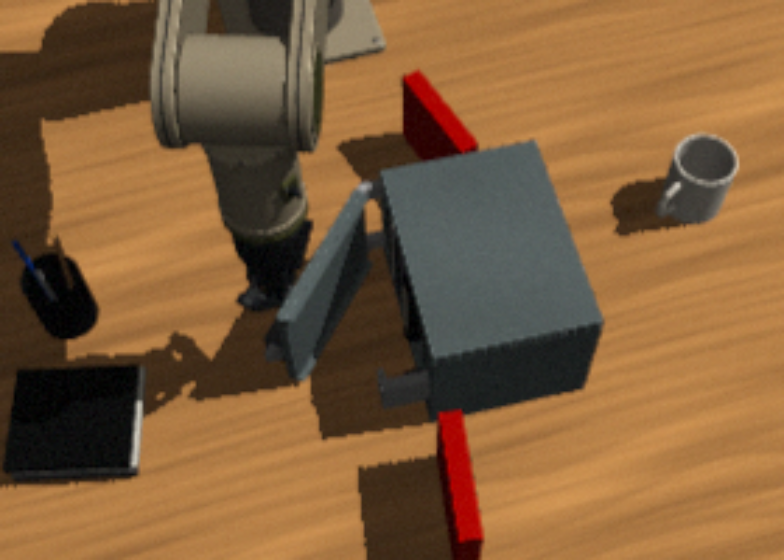

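```bash
python3 -m jog '[[0.028,0,0,0,0,-0.015],[0.06,0.003,0,0,0,-0.03],[0.093,0.003,0,0,0,-0.046],[0.125,0.002,0,0,0,-0.062],[0.151,0,0,0,0,-0.075],[0.177,-0.003,0,0,0,-0.088],[0.203,-0.008,0,0,0,-0.1],[0.228,-0.014,0,0,0,-0.113],[0.253,-0.021,0,0,0,-0.126],[0.272,-0.027,0,0,0,-0.135]]'
python3 - <<'E'
from h import *
st()
plan([(.24,11),(.21,11),(.19,11),(.17,11),(.155,11),(.14,11),(.13,11),(.12,11),(.11,11),(.1,11)],135)
E
```

```text
time: 13.05
tool_pos: [593.7, -82.1, 133.9]
tcp_rot: [-179.9, 0.0, 71.5]
ft_force: [-1.6, -1.1, -1.4]
finger_gap: -0.3
13.05 pos [593.685 -82.138 133.949] c [-84.22  -44.002 133.949] rpy [-179.946    0.021   71.476] F [-1.551 -1.118 -1.399] gap -0.25215804964239114 q [-12.768  11.109  91.567  -0.016  77.38    5.76 ]
[[0.023, 0.003, -0.004, -0.0, 0.0, -0.01], [0.042, 0.004, -0.004, -0.0, 0.0, -0.02], [0.055, 0.005, -0.004, -0.0, 0.0, -0.026], [0.068, 0.005, -0.004, -0.0, 0.0, -0.033], [0.078, 0.005, -0.004, -0.0, 0.0, -0.037], [0.088, 0.005, -0.004, -0.0, 0.0, -0.042], [0.094, 0.005, -0.004, -0.0, 0.0, -0.045], [0.101, 0.004, -0.004, -0.0, 0.0, -0.049], [0.107, 0.004, -0.004, -0.0, 0.0, -0.052], [0.114, 0.003, -0.004, -0.0, 0.0, -0.055]]
```

```bash
python3 -m jog '[[0.015,0.003,0,0,0,-0.007],[0.028,0.004,0,0,0,-0.013],[0.042,0.004,0,0,0,-0.02],[0.055,0.005,0,0,0,-0.026],[0.068,0.005,0,0,0,-0.033],[0.078,0.005,0,0,0,-0.037],[0.085,0.005,0,0,0,-0.041],[0.09,0.005,0,0,0,-0.043],[0.094,0.005,0,0,0,-0.045]]'
python3 - <<'E'
from h import *
st()
s=r.snapshot('scene');cv2.imwrite('pics/s12.png',cv2.resize(s['pixels'][130:270,210:410,::-1],None,fx=4,fy=4))
plan([(.12,11),(.11,11),(.1,11),(.09,11),(.08,11),(.07,11),(.06,11),(.05,11),(.04,11),(.02,11),(0,11)],134)
E
```

```text
time: 13.95
tool_pos: [602.6, -60.4, 134.5]
tcp_rot: [-180.0, 0.0, 79.5]
ft_force: [-1.5, -1.5, -1.3]
finger_gap: -0.2
13.95 pos [602.637 -60.364 134.483] c [-62.021 -51.841 134.483] rpy [-179.996    0.001   79.51 ] F [-1.51  -1.509 -1.254] gap -0.17784186572111235 q [-10.569  11.97   90.527  -0.001  77.507  -0.079]
[[0.007, -0.001, 0.002, 0.0, -0.0, -0.004], [0.013, -0.001, 0.002, 0.0, -0.0, -0.007], [0.02, -0.0, 0.002, 0.0, -0.0, -0.01], [0.026, 0.0, 0.002, 0.0, -0.0, -0.013], [0.033, 0.001, 0.002, 0.0, -0.0, -0.017], [0.039, 0.001, 0.002, 0.0, -0.0, -0.02], [0.046, 0.001, 0.002, 0.0, -0.0, -0.023], [0.052, 0.001, 0.002, 0.0, -0.0, -0.026], [0.059, 0.001, 0.002, 0.0, -0.0, -0.029], [0.072, 0.001, 0.002, 0.0, -0.0, -0.036], [0.085, 0.001, 0.002, 0.0, -0.0, -0.042]]
```

View pics/s12.png

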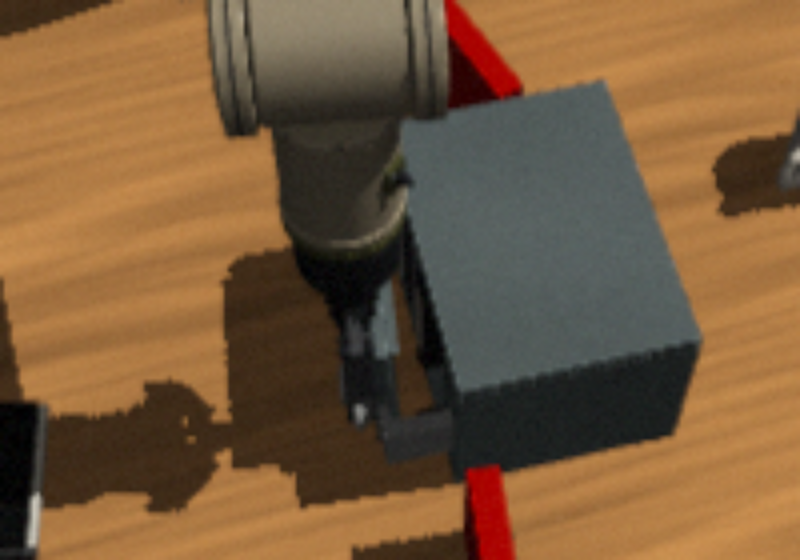

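```bash
python3 -m jog '[[0.004,0,0,0,0,-0.002],[0.008,0,0,0,0,-0.004],[0.012,0,0,0,0,-0.006],[0.016,0,0,0,0,-0.008],[0.02,0,0,0,0,-0.01]]';python3 -m jog '[[0.004,0,0,0,0,-0.002],[0.008,0,0,0,0,-0.004],[0.012,0,0,0,0,-0.006]]'
```

```text
time: 14.5
tool_pos: [603.9, -55.6, 134.7]
tcp_rot: [180.0, 0.0, 81.3]
ft_force: [0.7, -2.1, -1.1]
finger_gap: -0.1
time: 14.8
tool_pos: [604.3, -52.6, 134.7]
tcp_rot: [180.0, 0.0, 82.4]
ft_force: [1.1, -1.7, 1.0]
finger_gap: -0.1
```

```bash
python3 -m jog '[[0.004,0,0,0,0,-0.002],[0.008,0,0,0,0,-0.004],[0.012,0,0,0,0,-0.006]]';python3 -c "
from h import *
st()"
```

```text
time: 15.1
tool_pos: [604.7, -50.4, 134.7]
tcp_rot: [180.0, 0.1, 83.5]
ft_force: [1.1, -7.8, 0.2]
finger_gap: -0.1
15.1 pos [604.654 -50.447 134.702] c [-52.015 -53.353 134.702] rpy [179.958   0.084  83.458] F [ 1.083 -7.795  0.246] gap -0.13073346556343438 q [-9.56  12.082 90.375 -0.084 77.496 -3.001]
```

```bash
for i in 1; do python3 -m jog '[[0.004,0,0,0,0,-0.002],[0.008,0,0,0,0,-0.004]]';done
```

```text
time: 15.3
tool_pos: [604.9, -49.2, 134.7]
tcp_rot: [179.9, 0.1, 84.2]
ft_force: [2.4, -9.0, -1.2]
finger_gap: 0.2
```

```bash
python3 -m jog '[[0.004,0,0,0,0,-0.002],[0.006,0,0,0,0,-0.003]]'
```

```text
time: 15.5
tool_pos: [605.2, -47.8, 134.7]
tcp_rot: [179.9, 0.1, 84.7]
ft_force: [2.4, -9.9, -0.8]
finger_gap: 0.1
```

```bash
python3 -m jog '[[0.004,0,0,0,0,-0.002],[0.006,0,0,0,0,-0.003]]'
```

```text
time: 15.7
tool_pos: [605.5, -46.0, 134.7]
tcp_rot: [179.9, 0.1, 85.2]
ft_force: [4.0, -8.6, -1.1]
finger_gap: -0.5
```

```bash
python3 -m jog '[[0.004,0,0,0,0,-0.002],[0.006,0,0,0,0,-0.003]]'
```

```text
time: 15.9
tool_pos: [605.5, -43.8, 134.8]
tcp_rot: [179.9, 0.0, 85.8]
ft_force: [2.4, -3.8, -0.2]
finger_gap: -0.1
```

```bash
python3 -m jog '[[0.004,0,0,0,0,-0.002],[0.006,0,0,0,0,-0.003]]'; python3 -c "
from h import *
st()
s=r.snapshot('wrist');cv2.imwrite('pics/w13.png',s['pixels'][:,:,::-1])
s=r.snapshot('scene');cv2.imwrite('pics/s13.png',cv2.resize(s['pixels'][180:260,270:370,::-1],None,fx=7,fy=7,interpolation=cv2.INTER_CUBIC))"
```

```text
time: 16.1
tool_pos: [604.9, -41.1, 134.3]
tcp_rot: [-180.0, -0.0, 86.4]
ft_force: [0.8, 1.2, 0.3]
finger_gap: -0.2
16.1 pos [604.906 -41.094 134.349] c [-42.66  -53.132 134.349] rpy [-179.959   -0.045   86.363] F [0.768 1.153 0.335] gap -0.17330090149655294 q [-8.755 12.108 90.384  0.042 77.553 -5.127]
```

View pics/s13.png

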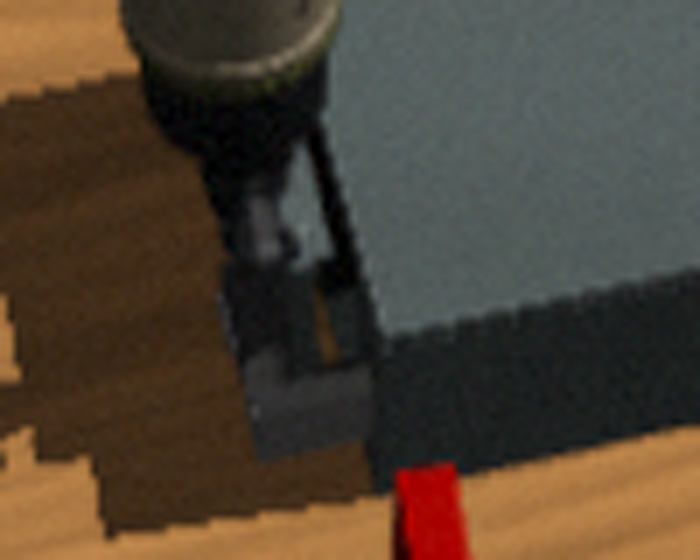

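View pics/w13.png

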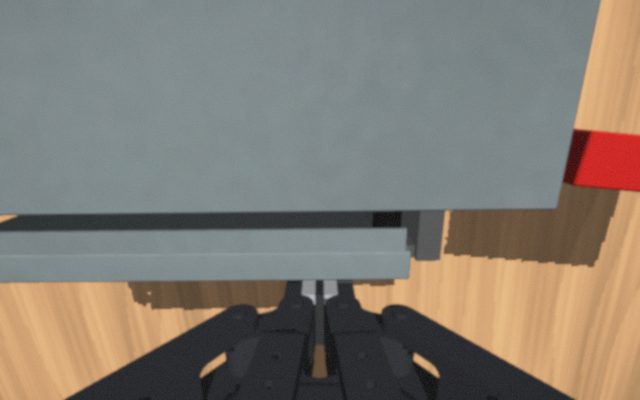

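```bash
python3 -m jog '[[0.004,0,0,0,0,-0.001],[0.006,0,0,0,0,-0.002]]'
```

```text
time: 16.4
tool_pos: [605.1, -39.8, 134.3]
tcp_rot: [-180.0, -0.0, 86.7]
ft_force: [0.6, -1.0, -0.8]
finger_gap: 0.0
```

```bash
python3 -m jog '[[0.003,0,0,0,0,0],[0.003,0,0,0,0,0]]'
```

```text
time: 16.6
tool_pos: [605.1, -39.7, 134.3]
tcp_rot: [-180.0, 0.0, 86.7]
ft_force: [-1.4, -3.5, -0.5]
finger_gap: -0.2
```

```bash
python3 -m jog '[[0.003,0,0,0,0,0],[0.003,0,0,0,0,0]]'
```

```text
time: 16.8
tool_pos: [605.1, -39.6, 134.3]
tcp_rot: [-180.0, 0.1, 86.7]
ft_force: [-1.6, -6.3, -1.1]
finger_gap: -0.4
```

```bash
python3 -m jog '[[0.003,0,0,0,0,0],[0.003,0,0,0,0,0]]'
```

```text
time: 17.0
tool_pos: [605.1, -39.5, 134.3]
tcp_rot: [-180.0, 0.1, 86.6]
ft_force: [-0.4, -8.6, -0.2]
finger_gap: -0.0
```

```bash
python3 -m jog '[[0.003,0,0,0,0,0],[0.003,0,0,0,0,0]]'
```

```text
time: 17.2
tool_pos: [605.1, -39.3, 134.3]
tcp_rot: [-180.0, 0.2, 86.6]
ft_force: [-1.2, -11.2, -0.8]
finger_gap: 0.1
```

```bash
python3 -m jog '[[0.002,0,0,0,0,0],[0.002,0,0,0,0,0]]'
```

```text
time: 17.4
tool_pos: [605.1, -39.1, 134.3]
tcp_rot: [-180.0, 0.2, 86.6]
ft_force: [-2.1, -11.5, -0.2]
finger_gap: -0.2
```

```bash
python3 -m jog '[[-0.008,0,0,0,0,0],[-0.016,0,0,0,0,0],[-0.03,0,0,0,0,0],[-0.06,0,0,0,0,0],[-0.12,0,0,0,0,0],[-0.2,0,0,0,0,0],[-0.2,0,0,0,0,0],[-0.2,0,0,0,0,0]]'; python3 -c "
from h import *
st()
s=r.snapshot('wrist');cv2.imwrite('pics/w14.png',s['pixels'][:,:,::-1]);np.savez('w14.npz',k=s['intrinsics'],T=s['extrinsics'])"
```

```text
time: 18.2
tool_pos: [602.5, -87.4, 134.4]
tcp_rot: [180.0, -0.0, 86.6]
ft_force: [-0.3, 0.7, -0.4]
finger_gap: 0.3
18.2 pos [602.493 -87.427 134.441] c [-89.056 -53.066 134.441] rpy [180.     -0.014  86.599] F [-0.323  0.685 -0.416] gap 0.2985425030332917 q [-13.089  12.437  89.996   0.014  77.569  -9.691]
```

View pics/w14.png

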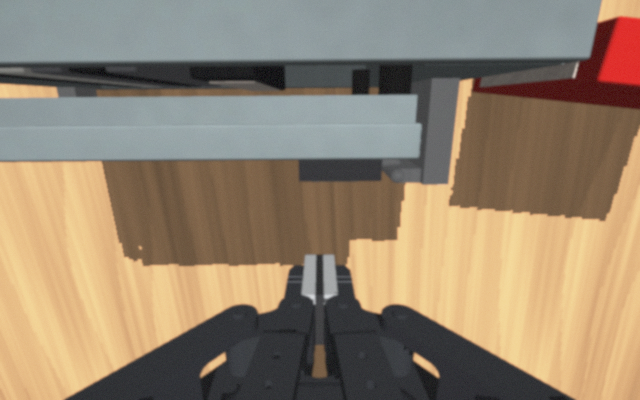

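```bash
python3 -m jog '[[-0.1,0,-0.2,0,0,0],[-0.3,0,-0.5,0,0,0],[-0.3,0,-0.5,0,0,0],[-0.3,0,-0.5,0,0,0],[-0.3,0,-0.5,0,0,0],[-0.3,0,-0.5,0,0,0],[-0.3,0,-0.5,0,0,0],[-0.3,0,-0.5,0,0,0],[-0.3,0,-0.5,0,0,0],[-0.3,0,-0.5,0,0,0]]';  python3 -c "
from h import *
st()
s=r.snapshot('wrist');cv2.imwrite('pics/w15.png',s['pixels'][:,:,::-1]);cam=(s['intrinsics'],s['extrinsics'])
s=r.snapshot('scene');cv2.imwrite('pics/s15.png',cv2.resize(s['pixels'][100:300,170:450,::-1],None,fx=2.8,fy=2.8))
for ph in (-.05,0,.05,.1): print(ph,w2px(cam,door(ph,0,164,197)),w2px(cam,door(ph,-12,164,197)))"
```

```text
time: 19.25
tool_pos: [598.1, -161.1, 259.0]
tcp_rot: [-180.0, -0.0, 86.7]
ft_force: [-0.3, -0.7, 1.0]
finger_gap: 0.1
19.25 pos [ 598.121 -161.106  258.997] c [-162.862  -52.428  258.997] rpy [-179.96    -0.012   86.709] F [-0.311 -0.665  0.982] gap 0.129325701332678 q [-19.816   9.951  79.661   0.     90.43  -16.525]
-0.05 [376.346  -8.447] [376.248 -30.865]
0 [375.562   9.412] [376.415 -12.406]
0.05 [374.036  26.753] [375.797   5.564]
0.1 [371.802  43.557] [374.43  23.02]
```

View pics/w15.png

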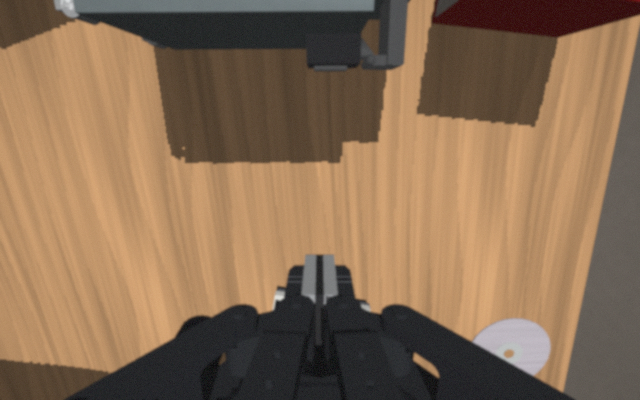

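View pics/s15.png

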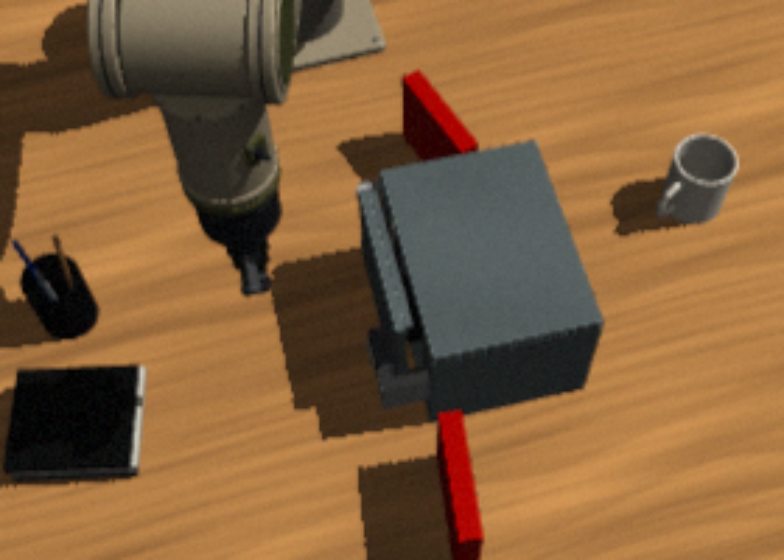

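```bash
python3 -m jog '[[0,0,0,0,0,0],[0,0,0,0,0,0],[0,0,0,0,0,0],[0,0,0,0,0,0],[0,0,0,0,0,0],[0,0,0,0,0,0],[0,0,0,0,0,0],[0,0,0,0,0,0],[0,0,0,0,0,0],[0,0,0,0,0,0]]';  python3 -c "
from h import *
s=r.snapshot('wrist');p=s['pixels'][:,:,::-1]
a=cv2.imread('pics/w15.png');print(np.abs(a[:150].astype(int)-p[:150]).mean())
cv2.imwrite('pics/w16.png',cv2.resize(p[0:90,280:430],None,fx=5,fy=5,interpolation=cv2.INTER_CUBIC))"
```

```text
time: 20.35
tool_pos: [598.2, -161.4, 259.5]
tcp_rot: [180.0, -0.0, 86.7]
ft_force: [-0.5, 0.5, -0.2]
finger_gap: -0.2
2.6527256944444444
```

View pics/w16.png

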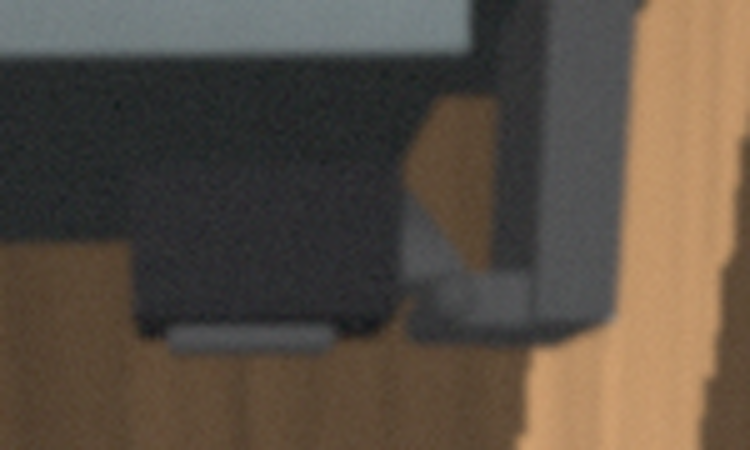

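The enlarged view shows the bevelled bolt sprung out behind the keeper's lip (crop about 430,250), and the door has not moved.

```bash
python3 -c "
from bench import r
print(r.hand_in())"
```

```text
the job is handed in; nothing more can be done
None
```

The boxed case is fully home and the cabinet door is shut and latched. I handed the job in at about 20 s of the 64 s allowed.

- **Case:** I pushed it in with the closed fingertips until it met its stop (10.6 N, no further movement). The wrist picture then put its front about 2 mm proud of the cabinet's front plane, which is the home position.
- **Door:** I swung it round slowly by its outer face. Riding over the keeper read about 10 N at most, then the force fell to about zero. I pressed on lightly to about 11.5 N, under the 22 N limit, and let go.
- **Last checks:** About 3 s after release the door had not moved and read about 0.005 rad from the picture. The bolt showed sprung out behind the keeper, and the robot was touching nothing. The mug, disc stack, pen pot and red cases showed no sign of having been touched.
- **One deviation:** Early in the swing the wrist read about 6 N upward, probably the finger knuckles on the door's top edge. I raised the tool about 11 mm and the force fell away.
- **Measurement spread:** The cameras disagreed by 3 to 5 mm on the cabinet's position along its front. I used a value in between.

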